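Lay the standing carton flat in its drawer and shut the drawer

TASK

The carton has been stood on end in the open top drawer, so the drawer cannot shut. Without lifting it out, push the carton over onto its side and work it gently, without crushing it, against the sprung yellow end plate until it lies flat on the drawer floor between that plate and the orange cross wall; then push the drawer gently until it is fully shut. Leave the dish, the loupe and the small vise where they are.

Things in the scene. Friction and masses are not known exactly. Their poses are not given: they have to be found in the camera images.
- cabinet: blue two-drawer bench cabinet, 340 wide (y) x 210 deep (x) x 130 mm high, fixed to the bench; origin at bench level under the middle of its front edge; x points from the front into the cabinet, y along the front to the robot's left, z up. The opening for the top drawer ends 122 mm above the bench; the lower drawer stays shut.
- drawer (a joint): how far the top drawer has been pushed in, m: 0 = fully open (as found), 0.115 = fully shut against a hard stop. It slides along the cabinet's x with about 1.5 N of friction.
- drawer_floor (a point): point on the top drawer's floor (72 mm above the bench), mid-width, 44 mm behind the inside of the front panel; moves with the drawer; axes as the cabinet's. Inside the drawer is 308 mm wide (y from -154 to 154 of this point); side walls 32 mm high, front panel 49 mm above the floor. The pocket at its -y end is empty; two tins 13 mm high are fixed in the +y one.
- insert_home (a point): point on the drawer floor (fixed to the drawer; same as drawer_floor) about which the orange insert is set, its middle up to 20 mm to either side (y): not measured, find it by feel or look; it is stiff and does not give. It has a cross wall 20 high, 4 mm thick, inner face 68 mm to -y of its middle, a sprung yellow end plate 32 mm high, face 68 mm to +y, and a back wall 20 mm high, 44 mm behind.
- spring_side (a point): point on the drawer floor 68 mm to +y of drawer_floor, fixed to the drawer: about where the yellow end plate stands (up to 20 mm either side). A carton slid towards +y pushes the plate back: 3 N to start it, 5.5 N at 11 mm, then solid. The 136 mm gap must be widened to hold the 140 mm carton (about 143 mm while its lid end still rides on the 20 mm wall); let go, the plate holds it snug.
- drawer_front (a point): middle of the outer face of the top drawer's front panel, 22 mm above the drawer floor; x axis points into the cabinet. The panel is 332 wide x 54 mm high and reaches 27 mm below and above this point; a yellow pull ledge, 70 wide x 8 high, stands 12 mm out of the panel, from 4 to 12 mm above this point, in the middle of the width.
- carton: cardboard carton, brown lid end, 64 (x) x 40 (y) x 140 mm (z), 0.18 to 0.35 kg, balance point 50 mm above its foot; stands on end between the cross wall and the end plate, 40 mm side along the drawer's width. Origin: middle of its foot; z towards the lid end. Tipped towards -y its lid end lands on the orange cross wall: it must be slid back to +y and its lid end brought down.
- carton_mid (a point): middle of the carton, 70 mm from its foot. Its card is thin: it crushes under a push of more than 15 N, so use the least that does it.
- dish: round glass parts dish with a lid, 80 mm across, 43 mm high, on the cabinet top; origin under its middle
- loupe: black eye loupe, 38 mm across, 30 mm high, on the cabinet top; origin under its middle
- case_vise: small steel case vise, about 50 x 100 x 25 mm, on the bench beyond the +y end of the cabinet; origin under its middle
- mic_stand: black microphone stand with a watch on it, about 130 x 190 x 200 mm high, fixed on the bench to the robot's right; origin on the bench under its middle

How it is judged:
By the outcome, as a careful person would: the job done as asked, in the order asked, and still so for the second after the job is handed in, with the robot touching nothing.
It also fails if it takes over 72 s, if anything falls off the work surface, if the arm or the gripper's body presses on something with over 40 N, if the wrist force passes 120 N, or if a joint passes its speed limit or range.

ROBOT

A 6-joint arm with a two-finger parallel gripper is mounted at the origin on the work surface. World frame = base frame: x ahead of the robot, y to its left, z up, the work surface at z = 0. Lengths are in mm, angles in rad, forces in N, time in s.
With the tool pointing down it reaches from about 350 to 875 mm from the base axis. Payload 4.2 kg.
Tool frame: the origin (TCP) lies on the mounting face of the last link; the fingertips stand 173 mm ahead of it and the grasp point (between the pads) lies 155 mm ahead of it (tcp_to_grasp is the distance from the TCP to the grasp point, in mm); z points along the fingers, y is the direction in which the jaws open and shut (so a half turn about z gives the same grasp; the last joint's range is limited). The gripper opens to 85 mm and grips with 20 to 120 N. Pads are 22 mm wide; open, the fingers measure 114 mm over their backs; the gripper's body (76 mm by 85 mm) begins 54 mm behind the grasp point. The pads swing forward as they close: fully open they stand 13 mm farther back than shut.
Start: joints at [-0.974, 0.385, 0.008, 0, -1.194, -0.259], TCP at [207.148, -589.652, 404.712] pointing down, gripper open.
Joint ranges: [-3.14, 3.14], [-1.21, 2.06], [-1.07, 1.41], [-3.16, 2.05], [-2.99, -0.16], [-3.1, 3.1]. Speed limits (rad/s): [2.79, 2.79, 3.14, 3.14, 3.14, 3.14].

INTERFACE

Orientations are given as a unit quaternion [x, y, z, w].
In Python, from bench import * gives the robot as it stands. The module is installed in compiled form; this text tells all that it offers.
- The arm moves only by the tool apply_moves, never from a script. Its arguments are lists of equal length, an entry for each row: "fingers": the closure, from 0 (fully open) to 1 (shut); "dp": the shift along the world's x, y, z in cm, a list of three; "yaw": the turn about the world's z in degrees. A call has 1 to 10 rows; each row is the pose to reach, as a shift and turn from the pose measured when the call began; what a row does not reach only later rows make up. A row lasts 1/10 s, in which the tool goes at most 50 mm and 8.59 degrees, less where a joint would pass 70% of its speed; a pose out of reach is approached as far as the arm can. A call with a gripper value outside its range is refused whole. The fingers move at their own pace and stop on an object; the grip force is fixed at half the most. Time passes only in rows, so rows that repeat a pose let the fingers close. It gives the time, the measured TCP pose, the force and the opening at its end, in the units of the state.
- read_state(): the state, without advancing time (a new reading comes with each control period).
- get_image(name): name is "side" or "top"; returns a dict with "color" (420x560x3 uint8, blue, green, red), "mtx" (3x3 intrinsics, pixels), "camera_from_world" (4x4, takes a point from world to camera coordinates). Camera axes: x right, y down, z forward; pixel columns grow to the right and rows downward; lengths in mm; the calibration is good to about 2 mm. A picture is of the moment at which its call begins. There is no depth.
- job_done(): hands the job in, once; it reports no verdict.
The state is a dict: "clock": time; "joints": joint angles; "joint_vel": joint speeds; "joint_efforts": joint torques, N m; "position": TCP position; "ee_rot": TCP orientation; "contact_force": force on the tool from outside, world axes, zero at the start; "wrist_torque": the same for the moment, N m; "gripper_width": finger opening in mm.
Only numpy, scipy, OpenCV 4.12 (cv2) and the standard library are available. Lean on these libraries where they do the work, as an engineer would, in place of code of your own. Each camera call takes 0.05 s, during which the arm holds its last target. There are 200 camera calls.

## Working session

There is one attempt and no reset: what is moved stays moved. The work goes in short steps, Python scripts to look and compute and a tool call to move; the robot and the scene stay as the last step left them, time stands still between calls to the robot, and variables do not carry over. Pictures are saved under pics/ and viewed, about 8 in all and at most 12, crops included, and the job is handed in when it is done.

Besides the shell and the picture viewer there is one more tool, called after "Emit:" as a command line: name --pt "numbers of a row" for each row, then --argument value for the rest. apply_moves: Moves the arm, as the interface text tells. Its arguments: {"type":"object","properties":{"fingers":{"type":"array","items":{"type":"number"}},"dp":{"type":"array","items":{"type":"array","items":{"type":"number"}}},"yaw":{"type":"array","items":{"type":"number"}}},"required":["fingers","dp","yaw"]}

```bash
mkdir -p pics; ls
cat > h.py <<'E'
from bench import *
import numpy as np, cv2
def snap(n,f):
    d=get_image(n); cv2.imwrite('pics/'+f,d['color']); np.savez('pics/'+f+'.npz',**d); return d
def ray(d,u,v,axis,val):
    T=np.array(d['camera_from_world']);R=T[:3,:3];c=-R.T@T[:3,3]
    r=R.T@np.linalg.solve(np.array(d['mtx']),[u,v,1.]); return c+r*(val-c[axis])/r[axis]
def proj(d,p):
    T=np.array(d['camera_from_world']);q=np.array(d['mtx'])@(T[:3,:3]@np.array(p)+T[:3,3]); return q[:2]/q[2]
E
python3 - <<'E'
from h import *
for n in('side','top'):
    d=snap(n,n+'0.png');T=np.array(d['camera_from_world']);print(n,-T[:3,:3].T@T[:3,3],T[:3,:3].round(2).tolist(),d['mtx'][0][0])
print(read_state())
a,b=cv2.imread('pics/side0.png'),cv2.imread('pics/top0.png')
E
```

```text
pics
side [134.03693854 797.29148235 978.36294763] [[-0.87, -0.5, -0.01], [-0.31, 0.56, -0.76], [0.39, -0.66, -0.64]] 492.2039725122816
top [ 471.40214338  -46.25720522 1762.694288  ] [[-0.02, -1.0, -0.01], [-0.99, 0.02, -0.1], [0.1, 0.0, -0.99]] 532.6742523091388
{'clock': 0.1, 'joints': array([-9.74412806e-01,  3.85479668e-01,  6.76275866e-03, -4.29569534e-04,
       -1.19401831e+00, -2.58605932e-01]), 'joint_vel': array([-0.00142156, -0.00162091,  0.00365242,  0.00173581, -0.00206706,
        0.00085136]), 'joint_efforts': array([-5.68900177e-04, -3.93318808e+01,  1.88929135e+01,  4.19797584e+00,
       -2.58970751e-03,  3.24293275e-06]), 'position': array([ 207.09367156, -589.49798462,  403.73154904]), 'ee_rot': array([-1.68008883e-01,  9.85784984e-01,  9.64970966e-04, -2.20248302e-04]), 'contact_force': array([ 0.71065936, -0.26915104,  0.91169776]), 'wrist_torque': array([ 0.01333608, -0.04983783,  0.00954424]), 'gripper_width': 85.6877994763209}
```

View pics/side0.png

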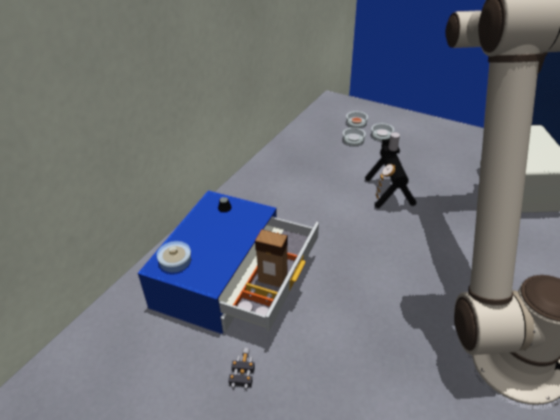

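View pics/top0.png

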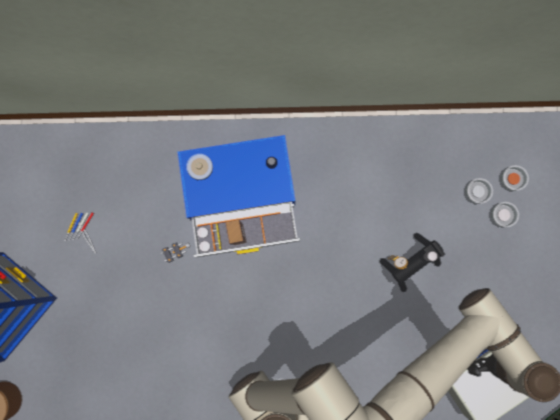

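The side view shows the cabinet with its open drawer around (270,270) and the carton at (270,255). In the top view the drawer spans about (190–300, 205–255), with the carton at (235,230) and the yellow plate to its left (+y) at about (215,235). I'll enlarge both.

Run:
```python
from h import *
a,b=cv2.imread('pics/side0.png'),cv2.imread('pics/top0.png')
A=cv2.resize(a[185:345,135:335],None,fx=3.6,fy=3.6,interpolation=3)[:576]
B=cv2.resize(b[130:265,170:310],None,fx=4.4,fy=4.4,interpolation=3)
cv2.imwrite('pics/A.png',A);cv2.imwrite('pics/B.png',B)
# cabinet top corners from blue mask
hsv=cv2.cvtColor(b,cv2.COLOR_BGR2HSV);m=cv2.inRange(hsv,(100,150,80),(125,255,255));m[:, :150]=0;m[:, 330:]=0;m[300:]=0
c=max(cv2.findContours(m,0,2)[0],key=cv2.contourArea);d=dict(np.load('pics/top0.png.npz'))
r=cv2.minAreaRect(c);print(r)
for p in cv2.boxPoints(r):print(p,ray(d,*p,2,130))
```

```text
((235.43873596191406, 176.21640014648438), (66.66766357421875, 108.68209075927734), 81.17961883544922)
[176.629  151.6093] [828.49410854 293.85077876 130.        ]
[284.02582 134.94426] [873.52058779 -42.22510552 130.        ]
[294.24847 200.8235 ] [665.52155006 -69.17741231 130.        ]
[186.85165 217.48854] [621.47264281 262.72414454 130.        ]
```

View pics/A.png

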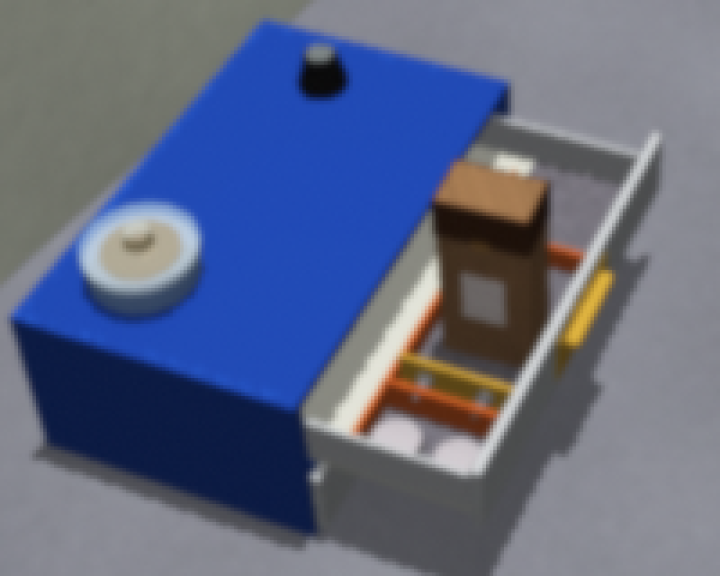

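View pics/B.png

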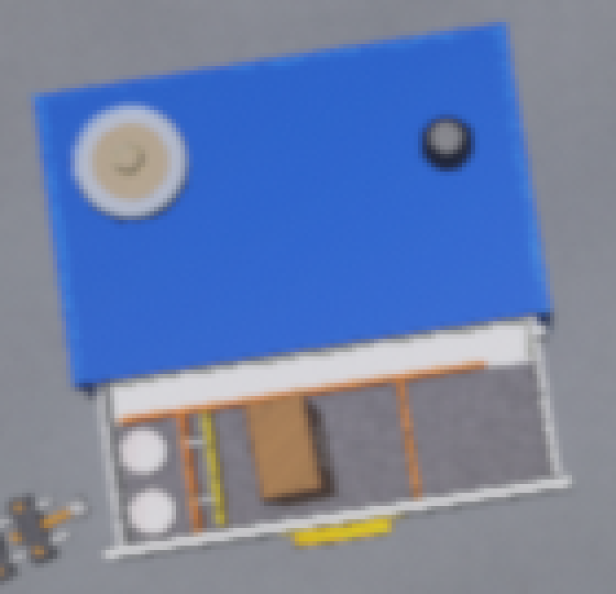

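Crop A shows the carton upright near the yellow plate, the cross wall behind it, the pull ledge, and the dish and loupe on the cabinet top. In crop B the carton top is at about (285,447), the yellow plate runs (207,412)–(220,522), the cross wall (402,380)–(417,495), and the panel top edge (105,553)–(570,482).

```bash
cat >> h.py <<'E'
yaw=np.deg2rad(7.55)
X=np.array([np.cos(yaw),np.sin(yaw)*-1]) if 0 else None
E
python3 - <<'E'
from h import *
d=dict(np.load('pics/top0.png.npz'))
def P(u,v,z): return ray(d,170+(u+.5)/4.4-.5,130+(v+.5)/4.4-.5,2,z)[:2]
a,b=P(105,556,121),P(571,486,121);yv=(a-b)/np.linalg.norm(a-b);print('panel outer top',a,b,np.linalg.norm(a-b),np.degrees(np.arctan2(-yv[0],yv[1])))
a2,b2=P(80,388,130),P(550,318,130);yc=(a2-b2)/np.linalg.norm(a2-b2);print('cab front',a2,b2,np.linalg.norm(a2-b2),np.degrees(np.arctan2(-yc[0],yc[1])))
t=np.radians(7.9);ya=np.array([-np.sin(t),np.cos(t)]);xa=np.array([np.cos(t),np.sin(t)])
c=(a2+b2)/2;print('cab origin',c,xa,ya)
def L(n,u,v,z): p=P(u,v,z)-c;print(n,'cab x %.0f y %.0f'%(p@xa,p@ya))
for n,u,v,z in [('panel',105,556,121),('panel',571,486,121),('yel',205,412,104),('yel',222,522,104),('xw',402,380,92),('xw',417,495,92),('ct',248,403,212),('ct',303,396,212),('ct',318,490,212),('ct',265,500,212),('back',110,420,92),('back',485,364,92),('ledge',293,540,106),('ledge',393,524,106),('dish',130,157,173),('loupe',447,140,160)]:L(n,u,v,z)
E
```

```text
panel outer top [503.04554625 244.49397054] [544.55564712 -82.19530256] 329.3159116004585 7.241366210712222
cab front [620.45725108 259.81870776] [662.19454901 -70.22426575] 332.67155935171036 7.207377232025973
cab origin [641.32590004  94.79722101] [0.99050946 0.13744455] [-0.13744455  0.99050946]
panel cab x -116 y 167
panel cab x -120 y -162
yel cab x -26 y 86
yel cab x -105 y 85
xw cab x -25 y -56
xw cab x -108 y -54
ct cab x -35 y 43
ct cab x -37 y 7
ct cab x -100 y 6
ct cab x -101 y 42
back cab x -20 y 155
back cab x -23 y -116
ledge cab x -126 y 37
ledge cab x -126 y -34
dish cab x 149 y 102
loupe cab x 129 y -115
```

Emit:
apply_moves --fingers '[0.75,0.75,0.75,0.75,0.75,0.75,0.75,0.75,0.75,0.75]' --pt "2 4 4" --pt "4 8 4" --pt "6 12 5" --pt "8 16 5" --pt "10 20 5" --pt "12 24 5" --pt "14 28 5" --pt "16 32 5" --pt "18 36 5" --pt "20 40 5" --yaw '[8,16,24,32,40,48,56,64,72,78]'

```text
clock: 1.1
position: [407.3, -187.7, 453.6]
ee_rot: [0.753, -0.659, -0.001, 0.001]
contact_force: [0.5, -0.2, 0.1]
gripper_width: 21.5
```

```bash
cat >> h.py <<'E'
t=np.radians(7.25);xa=np.array([np.cos(t),np.sin(t)]);ya=np.array([-np.sin(t),np.cos(t)]);C=np.array([641.3,94.8])
def W(x,y): return C+x*xa+y*ya
def cab(p): q=np.array(p[:2])-C; return np.array([q@xa,q@ya])
def st():
    s=read_state();p=s['position'];R=s['ee_rot'];f=np.array(s['contact_force'])
    jy=np.degrees(np.arctan2(2*(R[0]*R[1]+R[2]*R[3]),1-2*(R[0]**2+R[2]**2)))
    print('t %.1f pos'%s['clock'],p.round(1),'cab',cab(p).round(1),'tip z %.1f'%(p[2]-173),'jaw %.1f'%jy,'F cab',np.array([f[:2]@xa,f[:2]@ya,f[2]]).round(2),'w %.1f'%s['gripper_width']); return s
def go(x,y,z):
    p=read_state()['position'];w=W(x,y);print('dp cm',((np.array([w[0],w[1],z+173])-p)/10).round(2))
E
python3 - <<'E'
from h import *
st();go(-68,75,260)
E
```

```text
t 1.1 pos [ 407.3 -187.7  453.6] cab [-267.8 -250.7] tip z 280.6 jaw -97.6 F cab [ 0.46 -0.24  0.11] w 21.5
dp cm [15.71 34.83 -2.06]
```

Emit:
apply_moves --fingers '[0.75,0.75,0.75,0.75,0.75,0.75,0.75,0.75,0.75,0.75]' --pt "2 4.4 0" --pt "4 8.8 0" --pt "6 13.2 0" --pt "8 17.6 0" --pt "10 22 0" --pt "12 26.4 0" --pt "14 31 0" --pt "15.7 34.9 -1" --pt "15.7 34.9 -1" --pt "15.7 34.9 -1" --yaw '[0,0,0,0,0,0,0,0,0,0]'

```text
clock: 2.1
position: [564.4, 162.2, 442.1]
ee_rot: [0.753, -0.658, -0.001, 0.002]
contact_force: [-0.3, 0.7, 0.6]
gripper_width: 21.4
```

```bash
sed -i 's/jy=.*/jy=np.degrees(np.arctan2(1-2*(R[0]**2+R[2]**2),2*(R[0]*R[1]-R[2]*R[3])))%180/' h.py
python3 - <<'E'
from h import *
st();go(-68,75,188);go(-68,40,188)
a=snap('side','s1.png');b=snap('top','t1.png')
A=cv2.resize(a['color'][165:345,135:335],(400,360),interpolation=3);B=cv2.resize(b['color'][130:265,170:310],(400,360),interpolation=3)
cv2.imwrite('pics/v1.png',np.hstack([A,B]))
E
```

```text
t 2.1 pos [564.4 162.2 442.1] cab [-67.8  76.6] tip z 269.1 jaw 7.7 F cab [-0.25  0.76  0.59] w 21.4
dp cm [ 0.   -0.16 -8.11]
dp cm [ 0.44 -3.63 -8.11]
```

View pics/v1.png

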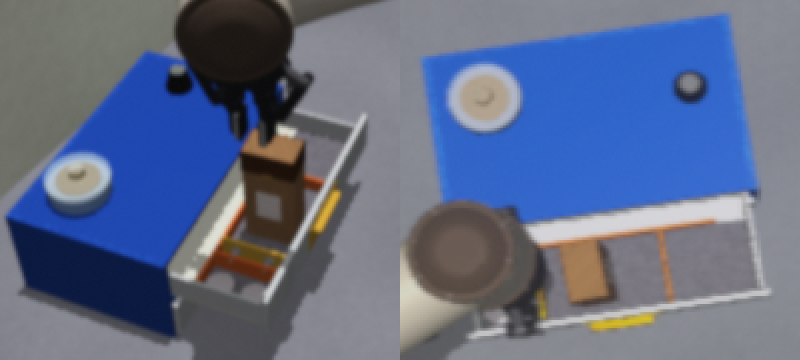

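The gripper hovers on the +y side of the carton. In the side view the fingertips are at about (265,140) in the crop; in the top view it is left of the carton, which is at about (585,270). Lowering beside the carton.

Emit:
apply_moves --fingers '[0.75,0.75,0.75,0.75,0.75,0.75]' --pt "0 0 -3" --pt "0 0 -6" --pt "0 0 -8" --pt "0 0 -8" --pt "0.15 -1 -8" --pt "0.15 -1 -8" --yaw '[0,0,0,0,0,0]'

```text
clock: 2.8
position: [565.9, 149.3, 365.7]
ee_rot: [0.752, -0.659, 0.0, -0.0]
contact_force: [0.0, -0.4, 1.1]
gripper_width: 21.3
```

Run:
```python
from h import *
st()
```

```text
t 2.8 pos [565.9 149.3 365.7] cab [-67.9  63.6] tip z 192.7 jaw 7.5 F cab [-0.03 -0.39  1.05] w 21.3
```

Emit:
apply_moves --fingers '[0.75,0.75,0.75,0.75,0.75,0.75,0.75,0.75,0.75,0.75]' --pt "0.04 -0.3 0" --pt "0.08 -0.6 0" --pt "0.11 -0.9 0" --pt "0.15 -1.2 0" --pt "0.19 -1.5 0" --pt "0.23 -1.8 0" --pt "0.26 -2.1 0" --pt "0.3 -2.4 0" --pt "0.34 -2.7 0" --pt "0.38 -3.0 0" --yaw '[0,0,0,0,0,0,0,0,0,0]'

```text
clock: 3.8
position: [569.7, 119.0, 365.7]
ee_rot: [0.752, -0.659, 0.0, -0.0]
contact_force: [0.2, 0.7, 0.3]
gripper_width: 21.3
```

```bash
cat >> h.py <<'E'
def two(k):
    a=snap('side','s%s.png'%k);b=snap('top','t%s.png'%k)
    A=cv2.resize(a['color'][185:345,175:335],(400,400),interpolation=3);B=cv2.resize(b['color'][195:265,180:310],(743,400),interpolation=3)
    B=B[:,170:570] if 0 else cv2.resize(B,(400,215));B=np.vstack([B,np.zeros((185,400,3),np.uint8)])
    cv2.imwrite('pics/v%s.png'%k,np.hstack([A,B]))
E
python3 - <<'E'
from h import *
st(); two('2')
E
```

```text
t 3.8 pos [569.7 119.  365.7] cab [-67.9  33.1] tip z 192.7 jaw 7.5 F cab [0.33 0.63 0.29] w 21.3
```

Emit:
apply_moves --fingers '[0.75,0.75,0.75,0.75,0.75,0.75,0.75,0.75,0.75,0.75]' --pt "0.03 -0.2 0" --pt "0.05 -0.4 0" --pt "0.08 -0.6 0" --pt "0.1 -0.8 0" --pt "0.13 -1.0 0" --pt "0.15 -1.2 0" --pt "0.18 -1.4 0" --pt "0.2 -1.6 0" --pt "0.23 -1.8 0" --pt "0.25 -2.0 0" --yaw '[0,0,0,0,0,0,0,0,0,0]'

```text
clock: 4.9
position: [572.2, 98.7, 365.6]
ee_rot: [0.752, -0.659, -0.0, -0.0]
contact_force: [-0.3, 0.2, -0.3]
gripper_width: 21.4
```

Run:
```python
from h import *
st(); two('3')
```

```text
t 4.9 pos [572.2  98.7 365.6] cab [-68.1  12.6] tip z 192.6 jaw 7.5 F cab [-0.26  0.22 -0.32] w 21.4
```

View pics/v3.png

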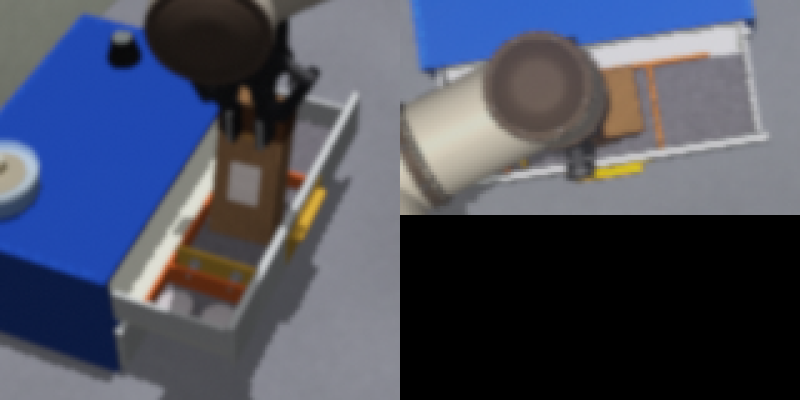

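The carton is leaning towards −y: its lid edge is at about (640,100) in the top crop, near the cross wall at (655,100). The fingers are still on its +y face. Continuing slowly.

Emit:
apply_moves --fingers '[0.75,0.75,0.75,0.75,0.75,0.75,0.75,0.75,0.75,0.75]' --pt "0.03 -0.2 0" --pt "0.05 -0.4 0" --pt "0.08 -0.6 0" --pt "0.1 -0.8 0" --pt "0.13 -1.0 0" --pt "0.15 -1.2 0" --pt "0.18 -1.4 0" --pt "0.2 -1.6 0" --pt "0.2 -1.6 0" --pt "0.2 -1.6 0" --yaw '[0,0,0,0,0,0,0,0,0,0]'

```text
clock: 6.0
position: [574.2, 82.6, 365.6]
ee_rot: [0.752, -0.66, -0.0, -0.0]
contact_force: [0.3, -0.0, -0.6]
gripper_width: 21.7
```

Run:
```python
from h import *
st(); two('4')
```

```text
t 6.0 pos [574.2  82.6 365.6] cab [-68.1  -3.6] tip z 192.6 jaw 7.5 F cab [ 0.27 -0.04 -0.64] w 21.7
```

View pics/v4.png

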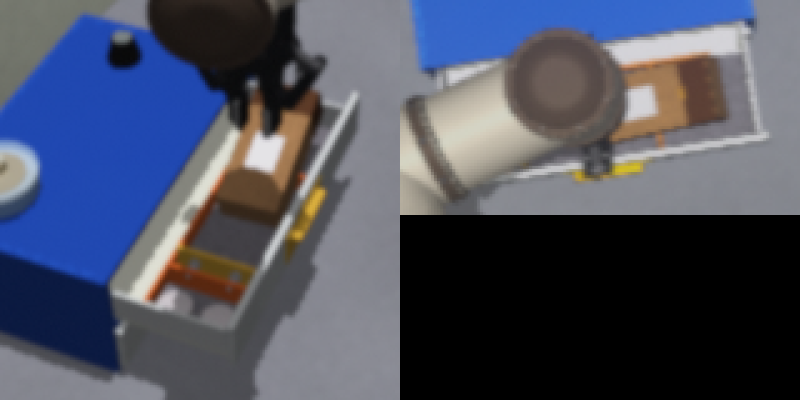

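The carton has tipped over. In the top crop it lies across the cross wall with its lid edge at x ≈ 722–728, and in the side crop its foot end is at about (250,195). Next I'll measure the lid end and move round to its −y side.

Run:
```python
from h import *
d=dict(np.load('pics/t4.png.npz'))
for u,v in [(722,62),(728,118)]:
  for z in (120,156): print(z,cab(ray(d,180+(u-400)/3.077,195+v/3.077,2,z)).round(0))
st();go(-68,-165,240);
```

```text
120 [ -35. -130.]
156 [ -39. -130.]
120 [ -92. -128.]
156 [ -94. -127.]
t 6.1 pos [574.2  82.7 365.6] cab [-68.1  -3.6] tip z 192.6 jaw 7.5 F cab [ 0.63 -0.01  0.36] w 21.6
dp cm [  2.05 -16.01   4.74]
```

Emit:
apply_moves --fingers '[0.75,0.75,0.75,0.75,0.75,0.75,0.75,0.75,0.75,0.75]' --pt "0.4 -3 1" --pt "0.9 -7 1" --pt "1.4 -11 1" --pt "1.9 -14.6 0" --pt "1.9 -14.6 -3" --pt "1.9 -14.6 -6" --pt "1.9 -14.6 -8" --pt "1.9 -14.6 -8.3" --pt "1.9 -14.6 -8.3" --pt "1.9 -14.6 -8.3" --yaw '[0,0,0,0,0,0,0,0,0,0]'

```text
clock: 7.1
position: [593.8, -63.1, 284.0]
ee_rot: [0.752, -0.659, 0.001, -0.001]
contact_force: [0.2, -0.3, 0.2]
gripper_width: 21.7
```

Run:
```python
from h import *
st()
```

```text
t 7.1 pos [593.8 -63.1 284. ] cab [ -67.  -150.7] tip z 111.0 jaw 7.5 F cab [ 0.15 -0.27  0.23] w 21.7
```

Emit:
apply_moves --fingers '[0.75,0.75,0.75,0.75,0.75,0.75,0.75,0.75,0.75,0.75]' --pt "-0.05 0.4 0" --pt "-0.1 0.8 0" --pt "-0.15 1.2 0" --pt "-0.2 1.6 0" --pt "-0.25 2.0 -0.1" --pt "-0.3 2.4 -0.2" --pt "-0.36 2.8 -0.3" --pt "-0.41 3.2 -0.4" --pt "-0.46 3.6 -0.4" --pt "-0.5 4 -0.4" --yaw '[0,0,0,0,0,0,0,0,0,0]'

```text
clock: 8.1
position: [588.8, -22.8, 280.0]
ee_rot: [0.752, -0.659, 0.001, -0.001]
contact_force: [-0.2, -1.4, -0.3]
gripper_width: 21.5
```

Run:
```python
from h import *
st()
```

```text
t 8.1 pos [588.8 -22.8 280. ] cab [ -66.9 -110. ] tip z 107.0 jaw 7.5 F cab [-0.39 -1.4  -0.35] w 21.5
```

Emit:
apply_moves --fingers '[0.75,0.75,0.75,0.75,0.75,0.75,0.75,0.75,0.75]' --pt "-0.04 0.3 0" --pt "-0.08 0.6 -0.1" --pt "-0.11 0.9 -0.2" --pt "-0.15 1.2 -0.3" --pt "-0.19 1.5 -0.4" --pt "-0.23 1.8 -0.5" --pt "-0.27 2.1 -0.6" --pt "-0.3 2.4 -0.6" --pt "-0.3 2.4 -0.6" --yaw '[0,0,0,0,0,0,0,0,0]'

```text
clock: 9.0
position: [585.8, 1.6, 273.9]
ee_rot: [0.752, -0.659, 0.001, -0.001]
contact_force: [-0.1, -0.2, -0.3]
gripper_width: 21.6
```

Run:
```python
from h import *
st();two('5')
```

```text
t 9.0 pos [585.8   1.6 273.9] cab [-66.8 -85.4] tip z 100.9 jaw 7.5 F cab [-0.09 -0.18 -0.32] w 21.6
```

View pics/v5.png

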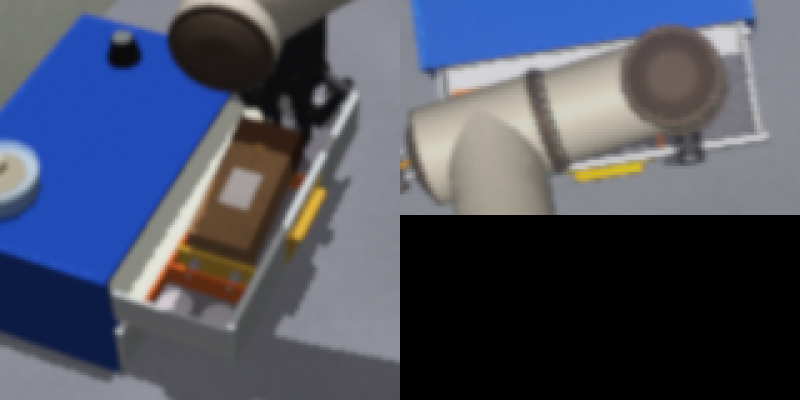

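The carton has slid +y and its foot is just short of the yellow plate, at about (215,250) in the side crop. The fingers are behind the lid end. I'll go on in smaller steps and watch the force.

Emit:
apply_moves --fingers '[0.75,0.75,0.75,0.75,0.75,0.75,0.75,0.75]' --pt "-0.03 0.2 0" --pt "-0.05 0.4 -0.1" --pt "-0.08 0.6 -0.1" --pt "-0.1 0.8 -0.1" --pt "-0.13 1.0 -0.2" --pt "-0.15 1.2 -0.2" --pt "-0.18 1.4 -0.2" --pt "-0.18 1.4 -0.2" --yaw '[0,0,0,0,0,0,0,0]'

```text
clock: 9.9
position: [584.0, 15.5, 272.0]
ee_rot: [0.752, -0.659, 0.001, -0.001]
contact_force: [0.3, -3.1, -1.3]
gripper_width: 21.5
```

Run:
```python
from h import *
st()
```

```text
t 9.9 pos [584.   15.5 272. ] cab [-66.8 -71.5] tip z 99.0 jaw 7.5 F cab [-0.06 -3.13 -1.3 ] w 21.5
```

Emit:
apply_moves --fingers '[0.75,0.75,0.75,0.75,0.75,0.75,0.75]' --pt "-0.01 0.1 0" --pt "-0.03 0.2 0" --pt "-0.04 0.3 0" --pt "-0.05 0.4 -0.1" --pt "-0.06 0.5 -0.1" --pt "-0.08 0.6 -0.1" --pt "-0.08 0.6 -0.1" --yaw '[0,0,0,0,0,0,0]'

```text
clock: 10.6
position: [583.3, 20.7, 271.1]
ee_rot: [0.752, -0.659, 0.001, -0.0]
contact_force: [0.8, -5.6, -0.8]
gripper_width: 21.3
```

Run:
```python
from h import *
st()
```

```text
t 10.6 pos [583.3  20.7 271.1] cab [-66.9 -66.1] tip z 98.1 jaw 7.5 F cab [ 0.09 -5.69 -0.84] w 21.3
```

Emit:
apply_moves --fingers '[0.75,0.75,0.75,0.75,0.75]' --pt "-0.01 0.1 0" --pt "-0.02 0.15 0" --pt "-0.03 0.2 0" --pt "-0.03 0.25 0" --pt "-0.03 0.25 0" --yaw '[0,0,0,0,0]'

```text
clock: 11.1
position: [583.1, 22.4, 271.3]
ee_rot: [0.752, -0.659, 0.002, 0.0]
contact_force: [1.1, -7.1, -0.4]
gripper_width: 21.4
```

Run:
```python
from h import *
st()
```

```text
t 11.1 pos [583.1  22.4 271.3] cab [-66.9 -64.5] tip z 98.3 jaw 7.5 F cab [ 0.18 -7.19 -0.41] w 21.4
```

Emit:
apply_moves --fingers '[0.75,0.75,0.75,0.75]' --pt "-0.02 0.15 0" --pt "-0.03 0.25 0" --pt "-0.04 0.3 0" --pt "-0.04 0.3 0" --yaw '[0,0,0,0]'

```text
clock: 11.5
position: [582.8, 24.4, 271.5]
ee_rot: [0.752, -0.659, 0.002, 0.001]
contact_force: [0.9, -6.8, -1.0]
gripper_width: 21.1
```

Run:
```python
from h import *
st();a=snap('side','s6.png');cv2.imwrite('pics/v6.png',cv2.resize(a['color'][205:315,215:325],(600,600),interpolation=3))
```

```text
t 11.5 pos [582.8  24.4 271.5] cab [-66.9 -62.4] tip z 98.5 jaw 7.5 F cab [ 0.08 -6.87 -0.95] w 21.1
```

View pics/v6.png

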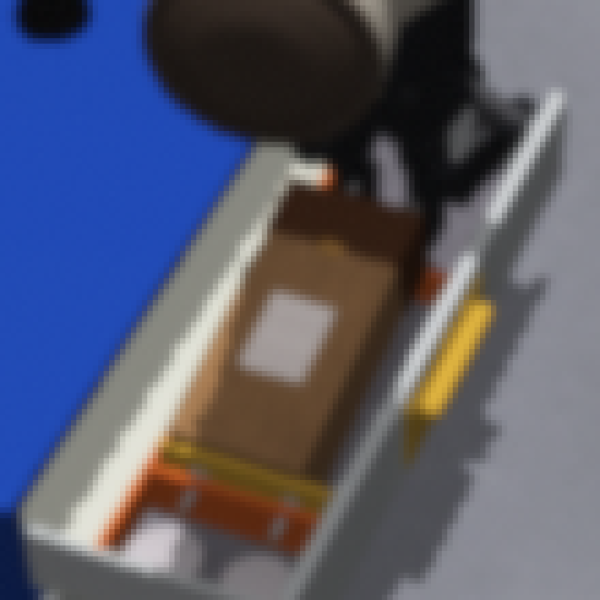

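The foot is against the yellow plate, which is pushed back, and the upper lid edge runs from (290,185) to (425,212) in the crop. I'll check whether the lid end is still high.

Run:
```python
from h import *
d=dict(np.load('pics/s6.png.npz'))
for x in(-36,-99):
  for y,z in((-51,112),(-45,132)):
    p=proj(d,[*W(x,y),z]);print(x,y,z,((p-[215,205])*5.4545).round(0))
for y,z in((90,112),(90,104),(90,118)): print('foot top',y,z,[((proj(d,[*W(x,y),z])-[215,205])*5.45).round(0) for x in(-36,-99)])
```

```text
-36 -51 112 [313. 218.]
-36 -45 132 [307. 195.]
-99 -51 112 [440. 254.]
-99 -45 132 [435. 231.]
foot top 90 112 [array([181., 432.]), array([317., 474.])]
foot top 90 104 [array([182., 444.]), array([317., 487.])]
foot top 90 118 [array([180., 422.]), array([316., 465.])]
```

Emit:
apply_moves --fingers '[0.75,0.75,0.75,0.75,0.75,0.75]' --pt "-0.02 0.2 0" --pt "-0.03 0.25 -0.2" --pt "-0.03 0.25 -0.4" --pt "-0.03 0.25 -0.5" --pt "-0.03 0.25 -0.5" --pt "-0.03 0.25 -0.5" --yaw '[0,0,0,0,0,0]'

```text
clock: 12.15
position: [582.6, 25.8, 266.6]
ee_rot: [0.752, -0.659, 0.003, 0.002]
contact_force: [2.7, -7.5, -0.3]
gripper_width: 21.4
```

```bash
cat >> h.py <<'E'
def lid(k):
    a=snap('side','s%s.png'%k);h=cv2.cvtColor(a['color'],cv2.COLOR_BGR2HSV)
    o=h[205:315,215:325]; m=cv2.inRange(o,(0,0,130),(179,70,255))
    n,l,s,c=cv2.connectedComponentsWithStats(m)
    for i in range(1,n):
        if 60<s[i,4]<500: print('label?',s[i].tolist(),(c[i]*5.4545).round(0))
E
python3 - <<'E'
from h import *
st();lid('7')
d=dict(np.load('pics/s6.png.npz'));o=cv2.cvtColor(d['color'],cv2.COLOR_BGR2HSV)[205:315,215:325];print(o[60,52],o[47,58],o[55,40])
E
```

```text
t 12.2 pos [582.6  25.8 266.6] cab [-67.  -61.1] tip z 93.6 jaw 7.5 F cab [ 1.72 -7.79 -0.33] w 21.4
label? [72, 45, 16, 30, 133] [434. 322.]
label? [44, 54, 17, 17, 187] [285. 337.]
[  3  14 164] [ 15 134 101] [ 30  15 220]
```

Run:
```python
from h import *
for k in '67':
    d=dict(np.load(f'pics/s{k}.png.npz'));o=d['color'][205:315,215:325]
    m=cv2.inRange(cv2.cvtColor(o,cv2.COLOR_BGR2HSV),(0,0,130),(179,70,255))
    n,l,s,c=cv2.connectedComponentsWithStats(m)
    print(k,[(c[i]*5.4545).round(1).tolist() for i in range(1,n) if s[i,4]==max(s[1:,4]) or 150<s[i,4]<230])
    g=o[30:50,56:64].astype(int).sum(2).mean(1);print((g/3).round(0))
for z,y in((112,19),(122,24)): print(z,((proj(d,[*W(-67,y),z])-[215,205])*5.4545).round(0))
```

```text
6 [[538.9, 333.5], [284.3, 334.1]]
[ 91. 115. 114.  91.  58.  37.  32.  32.  32.  32.  32.  32.  34.  43.
  58.  70.  74.  75.  75.  75.]
7 [[538.6, 331.1], [285.4, 337.2]]
[32. 62. 89. 94. 77. 51. 35. 31. 31. 31. 31. 31. 31. 33. 42. 57. 69. 73.
 74. 74.]
112 [314. 339.]
122 [309. 331.]
```

Since the last frame the lid edge has come down about 5 mm, so it is just below the wall top. I'll back off, rise, and press lightly on the lid end from above.

Emit:
apply_moves --fingers '[0.75,0.75,0.75,0.75,0.75,0.75,0.75,0.75,0.75,0.75]' --pt "0.06 -0.5 0" --pt "0.13 -1 0" --pt "0.13 -1 2" --pt "0.13 -1 4.5" --pt "0 0 4.8" --pt "-0.15 1.2 4.8" --pt "-0.3 2.4 4.8" --pt "-0.3 2.4 4.8" --pt "-0.3 2.4 4.4" --pt "-0.3 2.4 4.4" --yaw '[0,0,0,0,0,0,0,0,0,0]'

```text
clock: 13.2
position: [579.3, 49.8, 309.3]
ee_rot: [0.752, -0.659, 0.002, 0.003]
contact_force: [-0.1, 0.2, -0.3]
gripper_width: 21.3
```

Run:
```python
from h import *
st();d=snap('side','s8.png');cv2.imwrite('pics/v8.png',cv2.resize(d['color'][205:315,215:325],(600,600),interpolation=3))
```

```text
t 13.2 pos [579.3  49.8 309.3] cab [-67.2 -36.8] tip z 136.3 jaw 7.5 F cab [-0.11  0.17 -0.28] w 21.3
```

View pics/v8.png

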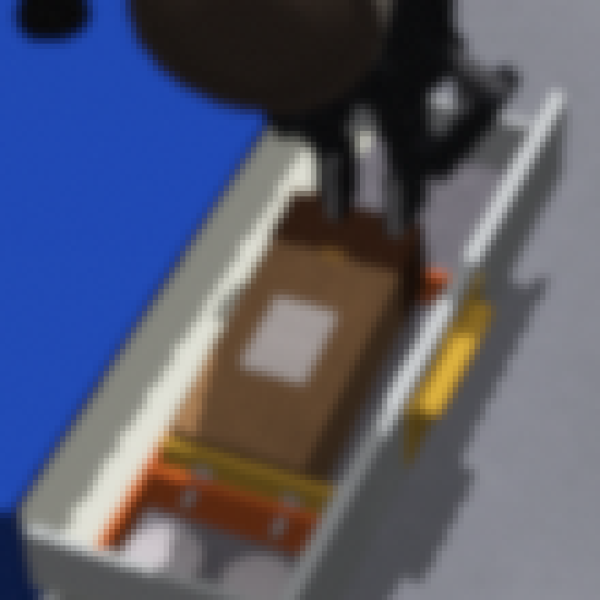

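The carton is held and leans slightly, with the label centre at about (290,340). The fingers are above the lid end at about (375,215). Pressing down gradually.

Emit:
apply_moves --fingers '[0.75,0.75,0.75,0.75,0.75,0.75]' --pt "0 0 -0.3" --pt "0 0 -0.6" --pt "0 0 -0.8" --pt "0 0 -1.0" --pt "0 0 -1.2" --pt "0 0 -1.2" --yaw '[0,0,0,0,0,0]'

```text
clock: 13.85
position: [579.5, 49.4, 297.7]
ee_rot: [0.752, -0.66, 0.002, 0.002]
contact_force: [1.0, -1.1, 3.8]
gripper_width: 21.4
```

Run:
```python
from h import *
st()
```

```text
t 13.8 pos [579.5  49.4 297.7] cab [-67.  -37.3] tip z 124.7 jaw 7.5 F cab [ 0.81 -1.23  3.77] w 21.4
```

Emit:
apply_moves --fingers '[0.75,0.75,0.75,0.75,0.75]' --pt "0 0 -0.1" --pt "0 0 -0.2" --pt "0 0 -0.3" --pt "0 0 -0.4" --pt "0 0 -0.4" --yaw '[0,0,0,0,0]'

```text
clock: 14.35
position: [579.6, 49.4, 293.6]
ee_rot: [0.752, -0.66, 0.002, 0.002]
contact_force: [0.0, -2.4, 2.8]
gripper_width: 21.4
```

Run:
```python
from h import *
st()
```

```text
t 14.3 pos [579.6  49.4 293.6] cab [-66.9 -37.2] tip z 120.6 jaw 7.5 F cab [-0.3  -2.42  2.78] w 21.4
```

Emit:
apply_moves --fingers '[0.75,0.75,0.75,0.75,0.75]' --pt "0 0 -0.1" --pt "0 0 -0.2" --pt "0 0 -0.3" --pt "0 0 -0.4" --pt "0 0 -0.4" --yaw '[0,0,0,0,0]'

```text
clock: 14.85
position: [579.6, 49.5, 289.3]
ee_rot: [0.752, -0.66, 0.002, 0.002]
contact_force: [0.3, -2.1, 1.3]
gripper_width: 21.7
```

Run:
```python
from h import *
st()
```

```text
t 14.8 pos [579.6  49.5 289.3] cab [-66.9 -37.1] tip z 116.3 jaw 7.5 F cab [ 0.06 -2.1   1.28] w 21.7
```

Emit:
apply_moves --fingers '[0.75,0.75,0.75,0.75,0.75]' --pt "0 0 -0.1" --pt "0 0 -0.2" --pt "0 0 -0.3" --pt "0 0 -0.4" --pt "0 0 -0.4" --yaw '[0,0,0,0,0]'

```text
clock: 15.35
position: [579.7, 49.5, 285.6]
ee_rot: [0.752, -0.66, 0.002, 0.002]
contact_force: [0.1, -1.8, 4.6]
gripper_width: 21.5
```

Run:
```python
from h import *
st()
```

```text
t 15.3 pos [579.7  49.5 285.6] cab [-66.8 -37.2] tip z 112.6 jaw 7.5 F cab [-0.12 -1.84  4.59] w 21.5
```

Emit:
apply_moves --fingers '[0.75,0.75,0.75,0.75]' --pt "0 0 -0.1" --pt "0 0 -0.15" --pt "0 0 -0.2" --pt "0 0 -0.2" --yaw '[0,0,0,0]'

```text
clock: 15.75
position: [580.3, 49.6, 285.5]
ee_rot: [0.752, -0.659, 0.004, 0.001]
contact_force: [-0.5, -2.1, 10.8]
gripper_width: 21.4
```

Run:
```python
from h import *
st()
```

```text
t 15.8 pos [580.3  49.6 285.5] cab [-66.3 -37.1] tip z 112.5 jaw 7.5 F cab [-0.75 -2.04 10.85] w 21.4
```

Contact is now hard at tip height 112.5 mm, which matches the flat carton's top at 72 + 40 = 112. I'll lift off at once, retreat in front of the drawer while turning the gripper −90°, and look.

Emit:
apply_moves --fingers '[0.75,0.75,0.75,0.75,0.75,0.75,0.75,0.75,0.75,0.75]' --pt "0 0 2" --pt "0 0 5" --pt "0 0 9" --pt "-2 0.5 10" --pt "-4 1 10" --pt "-6 1.5 10" --pt "-8 2 10" --pt "-10 2.5 10" --pt "-10 2.5 10" --pt "-10 2.5 10" --yaw '[0,0,0,-8,-16,-24,-32,-40,-48,-56]'

```text
clock: 16.75
position: [479.3, 75.1, 384.9]
ee_rot: [-0.352, 0.936, -0.002, -0.003]
contact_force: [0.4, 0.8, 0.0]
gripper_width: 20.9
```

Run:
```python
from h import *
st();two('9')
a=cv2.imread('pics/s9.png')[205:315,215:325];b=cv2.imread('pics/t9.png')[200:260,185:305]
cv2.imwrite('pics/v9.png',np.hstack([cv2.resize(a,(300,300),interpolation=3),cv2.resize(b,(500,250),interpolation=3)[:300] if 0 else cv2.copyMakeBorder(cv2.resize(b,(500,250),interpolation=3),0,50,0,0,0)]))
go(-165,0,190);go(-165,0,90)
```

```text
t 16.8 pos [479.3  75.1 384.9] cab [-163.2    0.9] tip z 211.9 jaw 131.2 F cab [0.53 0.74 0.03] w 20.9
dp cm [-0.22 -0.1  -2.19]
dp cm [ -0.22  -0.1  -12.19]
```

View pics/v9.png

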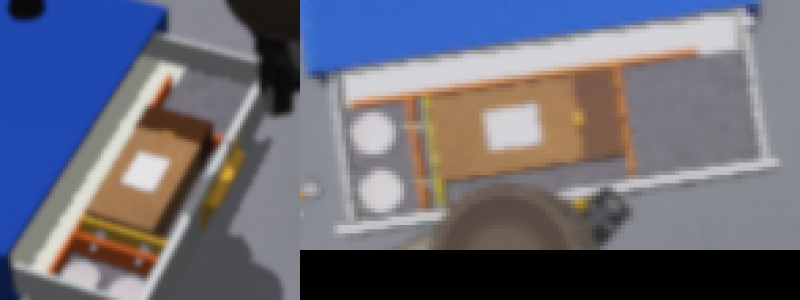

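The carton lies flat in the top crop, from the yellow plate at x ≈ 435 to the cross wall at x ≈ 622, and its lid face is inside the wall. Next I finish the turn and descend in front of the ledge.

Emit:
apply_moves --fingers '[0.75,0.75,0.75,0.75,0.75,0.75,0.75,0.75]' --pt "-0.3 -0.1 0" --pt "-0.3 -0.1 -3" --pt "-0.3 -0.1 -6" --pt "-0.3 -0.1 -9" --pt "-0.3 -0.1 -12" --pt "0.7 0 -12" --pt "1.2 0.1 -12" --pt "1.2 0.1 -12" --yaw '[-8,-16,-24,-32,-34,-34,-34,-34]'

```text
clock: 17.65
position: [493.6, 76.6, 266.3]
ee_rot: [-0.067, 0.998, -0.001, -0.002]
contact_force: [0.6, 0.8, 1.0]
gripper_width: 21.5
```

Run:
```python
from h import *
st()
```

```text
t 17.6 pos [493.6  76.6 266.3] cab [-148.9    0.6] tip z 93.3 jaw 97.6 F cab [0.65 0.74 0.98] w 21.5
```

Emit:
apply_moves --fingers '[0.75,0.75,0.75,0.75,0.75,0.75,0.75,0.75,0.75,0.75]' --pt "0.3 0.04 0" --pt "0.6 0.08 0" --pt "0.9 0.11 0" --pt "1.3 0.16 0" --pt "1.7 0.22 0" --pt "2.2 0.28 0" --pt "2.7 0.34 0" --pt "3.2 0.41 0" --pt "3.7 0.47 0" --pt "4.2 0.53 0" --yaw '[0,0,0,0,0,0,0,0,0,0]'

```text
clock: 18.65
position: [536.0, 82.0, 266.3]
ee_rot: [-0.067, 0.998, -0.001, -0.002]
contact_force: [-1.4, 0.1, 1.6]
gripper_width: 21.6
```

Run:
```python
from h import *
st()
```

```text
t 18.6 pos [536.   82.  266.3] cab [-106.1    0.6] tip z 93.3 jaw 97.6 F cab [-1.41  0.3   1.64] w 21.6
```

Emit:
apply_moves --fingers '[0.75,0.75,0.75,0.75,0.75,0.75,0.75,0.75,0.75,0.75]' --pt "0.5 0.06 0" --pt "1.0 0.13 0" --pt "1.5 0.19 0" --pt "2.0 0.25 0" --pt "2.5 0.32 0" --pt "3.0 0.38 0" --pt "3.5 0.44 0" --pt "4.0 0.51 0" --pt "4.5 0.57 0" --pt "5 0.63 0" --yaw '[0,0,0,0,0,0,0,0,0,0]'

```text
clock: 19.65
position: [586.4, 88.4, 266.2]
ee_rot: [-0.067, 0.998, -0.001, -0.002]
contact_force: [-2.7, 0.7, 0.7]
gripper_width: 21.6
```

Emit:
apply_moves --fingers '[0.75,0.75,0.75,0.75,0.75,0.75,0.75,0.75]' --pt "0.3 0.04 0" --pt "0.6 0.08 0" --pt "0.9 0.11 0" --pt "1.2 0.15 0" --pt "1.5 0.19 0" --pt "1.7 0.22 0" --pt "1.9 0.24 0" --pt "2.0 0.25 0" --yaw '[0,0,0,0,0,0,0,0]'

```text
clock: 20.45
position: [606.5, 90.9, 266.1]
ee_rot: [-0.067, 0.998, -0.001, -0.002]
contact_force: [-1.3, 0.3, 0.1]
gripper_width: 21.1
```

Run:
```python
from h import *
st()
```

```text
t 20.4 pos [606.5  90.9 266.1] cab [-35.    0.5] tip z 93.1 jaw 97.6 F cab [-1.22  0.47  0.06] w 21.1
```

Nothing has jammed. The hard stop should come at about cab x = −26, so I'll creep up to it.

Emit:
apply_moves --fingers '[0.75,0.75,0.75,0.75,0.75,0.75,0.75,0.75]' --pt "0.1 0.01 0" --pt "0.2 0.03 0" --pt "0.3 0.04 0" --pt "0.4 0.05 0" --pt "0.5 0.06 0" --pt "0.6 0.08 0" --pt "0.7 0.09 0" --pt "0.7 0.09 0" --yaw '[0,0,0,0,0,0,0,0]'

```text
clock: 21.25
position: [613.8, 91.9, 266.1]
ee_rot: [-0.067, 0.998, -0.001, -0.002]
contact_force: [-0.5, -0.1, 0.2]
gripper_width: 21.2
```

Run:
```python
from h import *
st()
```

```text
t 21.2 pos [613.8  91.9 266.1] cab [-27.7   0.6] tip z 93.1 jaw 97.6 F cab [-0.54 -0.07  0.16] w 21.2
```

Emit:
apply_moves --fingers '[0.75,0.75,0.75,0.75,0.75,0.75]' --pt "0.1 0.01 0" --pt "0.2 0.03 0" --pt "0.3 0.04 0" --pt "0.4 0.05 0" --pt "0.5 0.06 0" --pt "0.5 0.06 0" --yaw '[0,0,0,0,0,0]'

```text
clock: 21.85
position: [617.6, 92.3, 266.1]
ee_rot: [-0.066, 0.998, -0.001, -0.004]
contact_force: [-6.7, 1.2, 4.6]
gripper_width: 21.1
```

Run:
```python
from h import *
st()
```

```text
t 21.9 pos [617.6  92.3 266.1] cab [-23.8   0.5] tip z 93.1 jaw 97.6 F cab [-6.51  2.03  4.63] w 21.1
```

Emit:
apply_moves --fingers '[0.75,0.75,0.75]' --pt "0.15 0.02 0" --pt "0.25 0.03 0" --pt "0.25 0.03 0" --yaw '[0,0,0]'

```text
clock: 22.15
position: [618.5, 92.5, 266.1]
ee_rot: [-0.066, 0.998, -0.001, -0.007]
contact_force: [-8.8, 2.0, 4.9]
gripper_width: 21.3
```

Run:
```python
from h import *
st()
```

```text
t 22.1 pos [618.5  92.5 266.1] cab [-22.9   0.6] tip z 93.1 jaw 97.6 F cab [-8.51  3.12  4.9 ] w 21.3
```

Force rises with almost no travel, so this is the hard stop. Backing off.

Emit:
apply_moves --fingers '[0.75,0.75,0.75,0.75,0.75,0.75,0.75,0.75,0.75,0.75]' --pt "-0.5 -0.06 0" --pt "-2 -0.25 0" --pt "-5 -0.6 0" --pt "-9 -1.1 0" --pt "-12 -1.5 2" --pt "-14 -4 6" --pt "-15 -8 10" --pt "-16 -12 10" --pt "-17 -16 10" --pt "-17 -16 10" --yaw '[0,0,0,0,0,0,0,0,0,0]'

```text
clock: 23.15
position: [447.2, -70.7, 367.0]
ee_rot: [-0.064, 0.998, -0.001, -0.005]
contact_force: [-1.1, 0.6, 0.1]
gripper_width: 21.3
```

Run:
```python
from h import *
st();a=snap('side','s10.png')['color'];b=snap('top','t10.png')['color']
cv2.imwrite('pics/v10.png',np.hstack([cv2.resize(a[180:330,135:335],(400,300),interpolation=3),cv2.resize(b[130:235,170:310],(400,300),interpolation=3)]))
```

```text
t 23.1 pos [447.2 -70.7 367. ] cab [-213.4 -139.7] tip z 194.0 jaw 97.3 F cab [-0.97  0.71  0.12] w 21.3
```

View pics/v10.png

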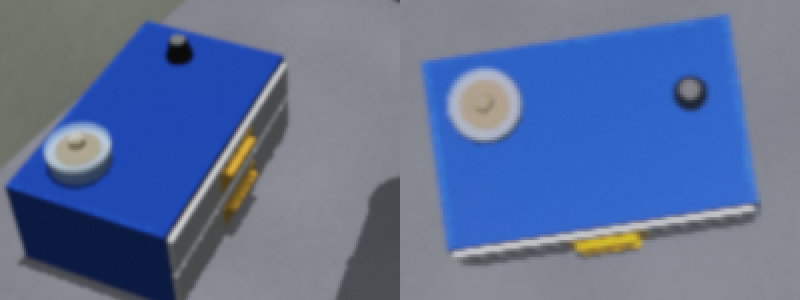

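The drawer is shut, with its front in line with the lower one. The dish and loupe have not moved, at about (485,105) and (690,92) in the crop.

Run:
```python
from h import *
b,a=[dict(np.load(f'pics/t{k}.png.npz')) for k in('op0','10')]
def led(d):
    h=cv2.cvtColor(d['color'],cv2.COLOR_BGR2HSV);m=cv2.inRange(h,(22,180,140),(34,255,255));m[:200]=0;m[265:]=0;m[:,:230]=0;m[:,270:]=0
    v,u=np.nonzero(m);return cab(ray(d,u.mean(),v.mean(),2,104))
print('ledge travel',led(a)-led(b))
o=[d['color'][225:270,150:192].astype(int) for d in(b,a)];print('vise diff',abs(o[0]-o[1]).mean())
print(job_done())
```

```text
ledge travel [113.43638946  -0.64574958]
vise diff 2.560846560846561
the job is handed in; nothing more can be done
None
```

The carton now lies flat in the drawer between the yellow plate and the orange cross wall, and the drawer is fully shut. I handed the job in at about 23 s of the 72 s allowed.

**What I did**
- I pushed the carton over towards −y with under 1 N. It landed on the cross wall.
- I slid it +y against the yellow plate, at most about 8 N, until the lid end slipped inside the wall.
- I pressed the lid end down from above with 3–5 N. The force rose to 10.9 N for a moment as it met the drawer floor, below the 15 N crush limit.
- I pushed the drawer shut by its ledge with about 1–3 N. At the stop the push rose to 8.5 N with about 1 mm of further travel. I then backed the arm clear.

**Last checks**
- **Carton:** in the last picture before closing, it lies flat between the plate and the wall. The fingertips stopped hard at 112.5 mm, against an expected 112 mm for a flat carton.
- **Drawer:** the final picture shows its front in line with the lower drawer. The ledge moved 113.4 mm by camera against the nominal 115 mm, which is within the 2 mm calibration. The force at the stop confirms it is shut.
- **Dish and loupe:** both looked unmoved in the final picture.
- **Vise:** I checked it only by comparing images before and after. The difference was small (2.6 grey levels), and nothing came near it.

No check failed. I could not see the carton again once the drawer was shut.

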